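Tighten the gearbox's tapered plug with the T key

TASK

The tapered plug on top of the gearbox casing is only started in its thread: take the T key from the wooden block, set its square socket fully over the plug's square head and turn the plug clockwise until it goes snug, then just a few degrees more. It is a taper without a stop, so feel for the rise in resistance; forcing it on cracks the casing. Then lift the key off without turning the plug back and stand it upright in the same hole of the block; do not shove the other things on the bench about.

Things in the scene. Friction and masses are not known exactly. Their poses are not given: they have to be found in the camera images.
- casing: Cast aluminium gearbox casing, fixed to the bench, 170 x 150 mm flange (x, y), 78 mm box with a round boss (54 mm across) in the middle of its top; boss top 100 mm above the bench. Origin: centre of its underside, z up. It stands on either side of the bench, yawed up to 0.35 rad.
- plug: Steel tapered plug, upright in the casing's boss. Origin on its axis at the boss top (100 mm above the bench), z up. A round collar 36 mm across reaches 4 mm above the origin; on it a square head 22 x 22 mm, 18 mm tall, sides along its own x and y. It only turns about z: clockwise from above (yaw falling) tightens. It stays where it is left, but turned back it comes loose as easily as it went in.
- plug_head (a point): Centre of the top of the plug's square head, 122 mm above the bench. The plug first turns easily (about 0.05 to 0.12 N m) through an unknown 0.3 to 1.15 rad; then the taper wedges: resistance jumps to 0.4 to 0.5 N m and climbs about 1 N m per further rad, with no stop. Right is 0.06 to 0.30 rad past the jump (aim for 0.15); more than 0.35 rad past it cracks the casing.
- taper (a point): Wedging depth of the plug's taper: a point hidden in the casing on the plug's axis; it does not turn. It stays 70.0 mm above the casing's underside until the plug goes snug, then sinks 0.5 mm per rad of further turning: far too little to be read off, the snug point has to be felt.
- thread (a point): Hidden point on the plug's axis: 30.0 mm below the plug's origin once the plug is run in to snug, higher by 0.5 mm per rad that it still has to turn or is turned back; too little to be read off.
- key: Steel T key, 137 mm tall, about 0.4 kg, loose, standing in the block's large hole. Origin: centre of its lower end, the socket's mouth; z up the shaft. Socket 34 x 34 mm outside (48 mm over corners), 45 mm tall; inside a square 24 x 24 mm, sides along the key's x and y, 23 mm deep, its mouth flared to about 29 mm in the lowest 7 mm. Shaft 14 mm thick.
- key_bar (a point): Centre of the cross bar at the key's top (along the key's y, 80 mm long, 16 mm wide, 22 mm tall), 126 mm above the key's origin; the place to grip, across the bar. Fully over the plug, the socket's mouth rests on the plug's collar, 104 mm above the bench, the bar's centre at 230 mm; play in turning about 0.09 rad each way.
- block: Wooden block, fixed, 90 x 190 x 45 mm (x, y, z), two round blind holes 35 mm deep in its top. Origin: centre of its underside. Large hole, 55 mm across, at y = +48 mm, holds the key; small hole at y = -60 mm holds a short driver.
- block_hole0 (a point): Centre of the mouth of the block's large hole, 45 mm above the bench; the hole's floor is 10 mm above the bench. A key standing in it has its origin 35 mm below this point.
- driver: Bystander: short black driver, 80 mm tall, 30 mm across, standing in the block's small hole. Origin at its lower end.
- spanner: Bystander: open spanner lying on the bench near the robot. Origin at its underside.
- bearing: Bystander: steel bearing ring 62 mm across, 17 mm tall, beyond the casing and the block. Origin at its underside.
- spray: Bystander: grey can 64 mm across, 190 mm tall, standing at the left. Origin at its underside.
- hammer: Bystander: hammer lying at the left. Origin at its underside.
- cupful: Bystander: steel bowl 90 mm across, 60 mm tall, at the right. Origin at its underside.
- gearblank: Bystander: dark steel disc 76 mm across, 22 mm tall, at the right. Origin at its underside.
Things that resemble listed ones, but are neither listed nor needed, are in the scene too. What is shaped like the block but green or turquoise is not meant.

How it is judged:
On the way, in this order (a step that is already met when the one before it is completed fails the run):
1. the key's socket is set fully over the plug's square head (z of key in the frame of plug_head below -0.013 m and horizontal distance between key and plug_head below 0.006 m and angle between key's own z axis and vertical below 0.12 rad), for 0.2 s.
2. the plug is turned snug, a few degrees past the rise in resistance (z of taper in the frame of casing below 0.06997 m and z of key in the frame of plug_head below -0.01 m), for 0.2 s.
At the end, for the whole second after the job is handed in: The plug is 0.06 to 0.30 rad past snug (taper sunk 0.03 to 0.15 mm), not turned back by over 0.12 rad; the key stands upright (within 0.1 rad), let go and at rest, on the floor of the block's large hole (within 12 mm of its centre, mouth 30 mm or more below the top) (z of thread in the frame of plug below -0.02994 m and z of taper in the frame of casing between 0.06985 and 0.06997 m and horizontal distance between key and block_hole0 below 0.012 m and z of key in the frame of block_hole0 below -0.03 m and angle between key's own z axis and vertical below 0.1 rad and linear speed of key below 0.02 m/s); the robot touches nothing.
It fails at once if the plug is overtightened: more than 0.35 rad past snug (z of taper in the frame of casing below 0.069825 m).
It fails at once if the fingers turn or push the plug themselves (contact force between the fingers and plug above 1 N).
It fails at once if another thing on the bench is shoved more than 30 mm (distance of any of driver, spanner, bearing, spray, hammer, cupful, gearblank from where it was at the start of the episode above 0.03 m).
It also fails if it takes over 72 s, if anything falls off the work surface, if the arm or the gripper's body presses on something with over 40 N, if the wrist force passes 120 N, or if a joint passes its speed limit or range.

ROBOT

A 6-joint arm with a two-finger parallel gripper is mounted at the origin on the work surface. World frame = base frame: x ahead of the robot, y to its left, z up, the work surface at z = 0. Lengths are in m, angles in rad, forces in N, time in s.
With the tool pointing down it reaches from about 0.325 to 0.9 m from the base axis. Payload 3.5 kg.
Tool frame: the origin (TCP) lies at the very end of the fingers, on their centre line; the grasp point (between the pads) lies 19 mm behind it; z points along the fingers, y is the direction in which the jaws open and shut (so a half turn about z gives the same grasp; the last joint's range is limited). The gripper opens to 85 mm and grips with 20 to 120 N. Pads are 22 mm wide; open, the fingers measure 114 mm over their backs; the gripper's body (76 mm by 85 mm) begins 54 mm behind the grasp point. The pads swing forward as they close: fully open they stand 13 mm farther back than shut.
Start: joints at [-1.426, 0.276, -0.026, 1.268, 0, 1.467], TCP at [0.153, -0.606, 0.203] pointing down, gripper open.
Joint ranges: [-3.12, 3.12], [-0.85, 1.88], [-1.08, 1.24], [-1.95, 2.15], [-1.57, 1.53], [-3.14, 3.14]. Speed limits (rad/s): [2.57, 2.57, 3.14, 3.14, 3.14, 3.14].

INTERFACE

Orientations are given as a unit quaternion [w, x, y, z].
In Python, from rig import arm gives the robot as it stands. Calls block until the motion is done:
- arm.move_pose(position, orientation): joint-space move of the TCP to a pose.
- arm.move_linear(position, orientation=None, v=0.15, max_force=None): straight line of the TCP; orientation=None keeps the orientation; v is the mean speed in m/s. With max_force (N) it stops when the force on the tool has changed by that much, and returns True; else False.
- arm.move_j(angles): joint-space move.
- arm.move_gripper(opening, grasp_force=None): opening from 0.0 (shut) to 1.0 (fully open); grasp_force is the grip in N (None keeps the last); returns when the fingers have stopped.
- arm.dwell(seconds).
- arm.ik(position, orientation): joint angles nearest the present ones, or None.
- arm.grab_frame(name): name is "scene" or "top" or "wrist"; returns (picture, depth): 420x560x3 uint8, blue, green, red; 420x560 float32, m along the optical axis (not along the pixel's ray), 0 where there is no reading.
- arm.camera_info(name): a dict with "vfov" (degrees; the focal length in pixels is half the picture's height over the tangent of half this angle, whatever the lens; pixels are square), "cx", "cy" (the principal point, pixels), "D" ([k1, k2, p1, p2, k3] as OpenCV has them; the pictures are not rectified), "pose" (4x4, takes a point from camera to world coordinates). Camera axes: x right, y up, looking along -z (the intrinsics and any distortion apply to the point x, -y, -z); pixel columns grow to the right and rows downward; lengths in m; the calibration is good to about 2 mm. A picture is of the moment at which its call begins: read the wrist's pose just before it. camera_info takes no time and is no camera call; for the wrist camera it gives the pose at the moment of the call.
A pose or a line that the arm cannot do raises arm.Unreachable and nothing moves.
- arm.hand_in(): hands the job in, once; it reports no verdict.
Trained networks look in the newest picture that a camera, given by its name, has taken for a name from the list of things; names that differ only in an ending like _2 or _b are one class to them, and where a whole thing is asked for, a point or a joint stands for the part that bears it (a point fixed in the world has none). Each returns a list of dicts, best first, with "conf" (0 to 1); they miss things now and then, are a little off and sometimes report something else, mostly with a low value. They report only what shows in the picture. A call takes as long as a camera call. They do not tell look-alikes from the thing itself.
- arm.find_in(camera, thing): "at" ([x, y, z] in m, in world coordinates, good to about 4 mm: the middle of the surface that is visible of it).
- arm.tip_of(camera, thing): "at" ([x, y, z] in m, in world coordinates, good to about 4 mm: a listed point, or the origin of a listed thing).
Readings, each from a call of its own:
- arm.read_time(): time.
- arm.read_qpos(): joint angles.
- arm.read_qvel(): joint speeds.
- arm.read_effort(): joint torques, N m.
- arm.read_ee_pos(): TCP position.
- arm.read_orientation(): TCP orientation.
- arm.read_force(): force on the tool from outside, world axes, zero at the start.
- arm.read_ft_torque(): the same for the moment, N m.
- arm.read_gripper_width(): opening from 0.0 (shut) to 1.0 (fully open).
Only numpy, scipy, OpenCV 4.12 (cv2) and the standard library are available. Lean on these libraries where they do the work, as an engineer would, in place of code of your own. Each camera call takes 0.05 s, during which the arm holds its last target.

## Working session

There is one attempt and no reset: what is moved stays moved. The work goes in short steps, each a Python script; the robot and the scene stay as the last script left them, time stands still between calls to the robot, and variables do not carry over. Pictures are saved under pics/ and viewed, and the job is handed in when it is done.

```bash
ls; mkdir -p pics; python3 - <<'E'
from rig import arm
import cv2
for c in ["scene","top","wrist"]:
    im,d=arm.grab_frame(c); cv2.imwrite(f"pics/a_{c}.png",im)
    i=arm.camera_info(c); print(c,i["vfov"],i["cx"],i["cy"],i["D"],i["pose"].round(3).tolist() if hasattr(i["pose"],'round') else i["pose"])
    for t in ["key","key_bar","plug_head","block","block_hole0","casing","plug"]:
        for f in ("find_in","tip_of"):
            try: print(c,f,t,[( [round(float(v),4) for v in r["at"]],round(r["conf"],2)) for r in getattr(arm,f)(c,t)][:4])
            except Exception as e: print(c,f,t,e)
print(arm.read_time(),arm.read_ee_pos(),arm.read_orientation(),arm.read_force(),arm.read_ft_torque())
E
```

```text
pics
scene 55.68699864289497 279.44867190359975 207.10719958492015 [-0.05386675  0.          0.          0.          0.        ] [[0.126, -0.585, 0.801, 1.282], [0.992, 0.091, -0.089, -0.118], [-0.02, 0.806, 0.592, 0.724], [0.0, 0.0, 0.0, 1.0]]
scene find_in key [([0.5392, -0.1508, 0.125], 0.91)]
scene tip_of key [([0.5317, -0.1472, 0.0077], 0.91)]
scene find_in key_bar [([0.5386, -0.1529, 0.1284], 0.82), ([0.3831, -0.0229, 0.0082], 0.37)]
scene tip_of key_bar [([0.373, -0.0196, 0.0011], 0.7), ([0.5336, -0.1509, 0.1376], 0.64)]
scene find_in plug_head [([0.5376, 0.1523, 0.1163], 0.58)]
scene tip_of plug_head [([0.5333, -0.1486, 0.0079], 0.65), ([0.5269, 0.1548, 0.1216], 0.47), ([0.5774, 0.3665, -0.0044], 0.26)]
scene find_in block [([0.2735, -0.4607, 0.0418], 0.96), ([0.3503, -0.214, 0.0464], 0.83), ([0.3192, 0.1784, 0.0369], 0.78), ([0.5599, -0.2036, 0.0407], 0.76)]
scene tip_of block [([0.2882, 0.1847, -0.0036], 0.86), ([0.5283, -0.1989, -0.0025], 0.74), ([0.2429, -0.4634, 0.0016], 0.65), ([0.3349, -0.1965, 0.0048], 0.63)]
scene find_in block_hole0 [([0.3492, -0.2129, 0.0439], 0.82
[... 2152 characters left out ...]
[]
wrist tip_of key []
wrist find_in key_bar []
wrist tip_of key_bar []
wrist find_in plug_head []
wrist tip_of plug_head []
wrist find_in block [([0.2405, -0.466, 0.0456], 0.98), ([0.2823, -0.2836, 0.0246], 0.88)]
wrist tip_of block [([0.2336, -0.4589, -0.001], 0.88)]
wrist find_in block_hole0 [([0.2445, -0.4607, 0.043], 0.91), ([0.2802, -0.2853, 0.0213], 0.76)]
wrist tip_of block_hole0 [([0.2345, -0.416, 0.0438], 0.69)]
wrist find_in casing []
wrist tip_of casing []
wrist find_in plug []
wrist tip_of plug []
2.25 [ 0.15327994 -0.60588674  0.20251205] [-2.44605185e-05  9.92334156e-01  1.23583662e-01 -1.08557474e-05] [ 0.18437892  0.23090637 -0.05783852] [-0.00038969 -0.02113998 -0.02146145]
```

View pics/a_scene.png

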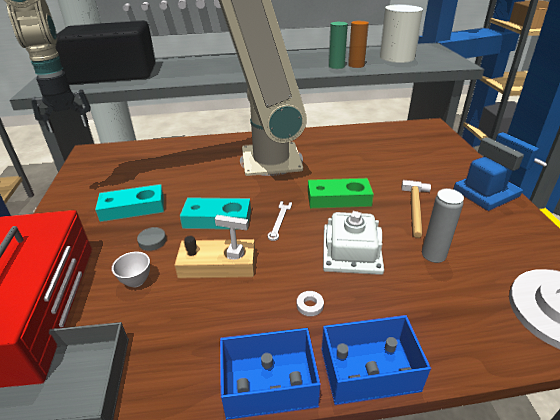

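View pics/a_top.png

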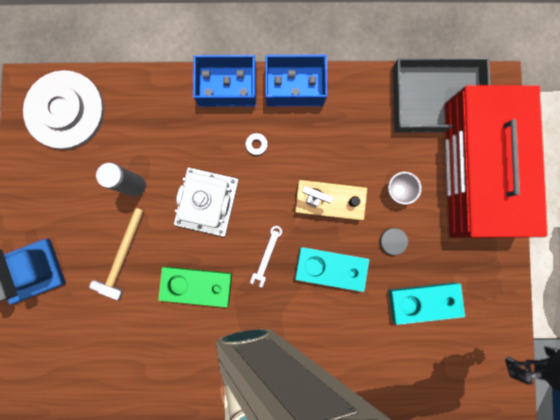

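```bash
cat > h.py <<'E'
from rig import arm
import numpy as np, cv2
def q(psi): return [0.0,float(np.cos(psi/2)),float(np.sin(psi/2)),0.0]
def proj(info,shape,P):
    f=shape[0]/2/np.tan(np.radians(info["vfov"])/2)
    K=np.array([[f,0,info["cx"]],[0,f,info["cy"]],[0,0,1]])
    T=np.linalg.inv(np.array(info["pose"])); P=np.atleast_2d(P)
    c=P@T[:3,:3].T+T[:3,3]; c=c*[1,-1,-1]
    return cv2.projectPoints(c,np.zeros(3),np.zeros(3),K,np.array(info["D"]))[0][:,0]
def unproj(info,shape,px,z):
    "pixel -> world at height z"
    f=shape[0]/2/np.tan(np.radians(info["vfov"])/2)
    K=np.array([[f,0,info["cx"]],[0,f,info["cy"]],[0,0,1]])
    u=cv2.undistortPoints(np.array(px,float).reshape(-1,1,2),K,np.array(info["D"]))[:,0]
    T=np.array(info["pose"]); r=np.c_[u[:,0],-u[:,1],-np.ones(len(u))]@T[:3,:3].T
    s=(z-T[2,3])/r[:,2]; return T[:3,3]+r*s[:,None]
E
python3 - <<'E'
from h import *
for psi in np.arange(-3.0,3.2,0.5):
    a=arm.ik([0.531,-0.149,0.3],q(psi)); b=arm.ik([0.526,0.157,0.34],q(psi))
    print(round(psi,2), None if a is None else np.round(a,2), None if b is None else np.round(b,2))
E
```

```text
-3.0 [-0.39  0.11 -0.03  1.43  0.   -0.53] [0.17 0.1  0.04 1.52 0.   0.03]
-2.5 [-0.39  0.11 -0.03  1.43  0.   -1.03] [ 0.17  0.1   0.04  1.52  0.   -0.47]
-2.0 [-0.39  0.11 -0.03  1.43  0.   -1.53] [ 0.17  0.1   0.04  1.52  0.   -0.97]
-1.5 [-0.39  0.11 -0.03  1.43  0.   -2.03] [ 0.17  0.1   0.04  1.52  0.   -1.47]
-1.0 [-0.39  0.11 -0.03  1.43  0.   -2.53] [ 0.17  0.1   0.04  1.52  0.   -1.97]
-0.5 [-0.39  0.11 -0.03  1.43  0.   -3.03] [ 0.17  0.1   0.04  1.52  0.   -2.47]
0.0 [-0.39  0.11 -0.03  1.43  0.    2.75] [ 0.17  0.1   0.04  1.52  0.   -2.97]
0.5 [-0.39  0.11 -0.03  1.43  0.    2.25] [0.17 0.1  0.04 1.52 0.   2.81]
1.0 [-0.39  0.11 -0.03  1.43  0.    1.75] [0.17 0.1  0.04 1.52 0.   2.31]
1.5 [-0.39  0.11 -0.03  1.43  0.    1.25] [0.17 0.1  0.04 1.52 0.   1.81]
2.0 [-0.39  0.11 -0.03  1.43  0.    0.75] [0.17 0.1  0.04 1.52 0.   1.31]
2.5 [-0.39  0.11 -0.03  1.43  0.    0.25] [0.17 0.1  0.04 1.52 0.   0.81]
3.0 [-0.39  0.11 -0.03  1.43  0.   -0.25] [0.17 0.1  0.04 1.52 0.   0.31]
```

```bash
python3 - <<'E'
from h import *
arm.move_linear([0.153,-0.606,0.33],v=0.3) if False else None
print(arm.read_time())
arm.move_pose([0.531,-0.149,0.30],q(-1.9)); print(arm.read_time())
i=arm.camera_info("wrist"); im,d=arm.grab_frame("wrist"); cv2.imwrite("pics/k1.png",im); np.savez("k1.npz",d=d,pose=i["pose"])
for t in ["key_bar","key","block_hole0","block"]: print(t,[(np.round(r["at"],4),round(r["conf"],2)) for r in arm.tip_of("wrist",t)][:2])
arm.move_pose([0.526,0.157,0.25],q(-1.9)); print(arm.read_time())
i=arm.camera_info("wrist"); im,d=arm.grab_frame("wrist"); cv2.imwrite("pics/p1.png",im); np.savez("p1.npz",d=d,pose=i["pose"])
for t in ["plug_head","plug","casing"]: print(t,[(np.round(r["at"],4),round(r["conf"],2)) for r in arm.tip_of("wrist",t)][:2])
print(arm.read_time(), arm.read_force(),arm.read_ft_torque())
E
```

```text
2.25
4.8667
key_bar [(array([ 0.53  , -0.1535,  0.1377]), 0.65)]
key [(array([ 0.5306, -0.1556,  0.0093]), 0.59)]
block_hole0 [(array([ 0.5328, -0.1488,  0.0452]), 0.81), (array([0.2937, 0.2314, 0.0426]), 0.67)]
block [(array([ 0.5278, -0.2018,  0.0039]), 0.97), (array([ 0.3318, -0.1966,  0.0024]), 0.95)]
6.3
plug_head [(array([0.523 , 0.161 , 0.1183]), 0.56)]
plug [(array([0.5287, 0.1586, 0.1013]), 0.69)]
casing [(array([ 0.5264,  0.1569, -0.0043]), 0.71)]
6.5 [-0.37198997 -0.34926513  0.56073221] [-0.01617909  0.0296637   0.02774664]
```

View pics/k1.png

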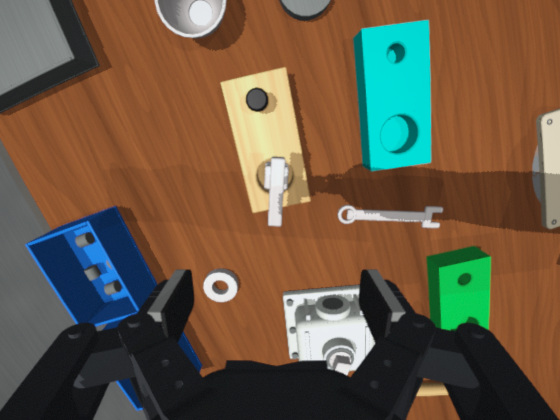

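View pics/p1.png

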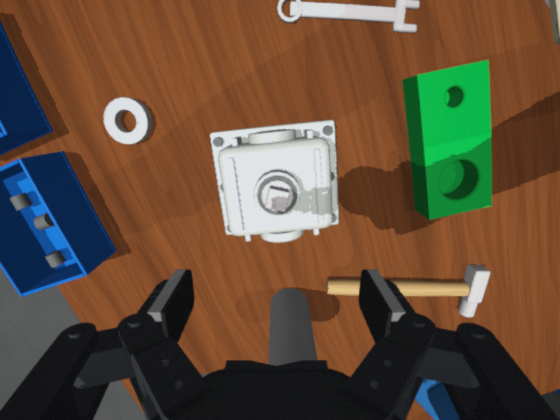

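```bash
cat >> h.py <<'E'
def cloud(info,d):
    h,w=d.shape; v,u=np.mgrid[0:h,0:w]
    f=h/2/np.tan(np.radians(info["vfov"])/2)
    K=np.array([[f,0,info["cx"]],[0,f,info["cy"]],[0,0,1]])
    n=cv2.undistortPoints(np.stack([u.ravel(),v.ravel()],1).astype(float).reshape(-1,1,2),K,np.array(info["D"]))[:,0]
    z=d.ravel(); c=np.c_[n[:,0]*z,-n[:,1]*z,-z]
    T=np.array(info["pose"]); return (c@T[:3,:3].T+T[:3,3]).reshape(h,w,3)
E
python3 - <<'E'
from h import *
for n,ctr,lo,hi in (("k1",(0.531,-0.150),0.13,0.16),("p1",(0.526,0.158),0.114,0.14)):
    z=np.load(n+".npz"); i=dict(arm.camera_info("wrist")); i["pose"]=z["pose"]
    P=cloud(i,z["d"]); m=(np.hypot(P[...,0]-ctr[0],P[...,1]-ctr[1])<0.06)&(P[...,2]>lo)&(P[...,2]<hi)
    Q=P[m]; print(n,m.sum(),Q.mean(0),np.percentile(Q[:,2],[5,25,50,75,95]))
    r=cv2.minAreaRect((Q[:,:2]*1000).astype(np.float32)); print(r)
    vs,us=np.where(m); print(us.min(),us.max(),vs.min(),vs.max())
    im=cv2.imread(f"pics/{n}.png"); a,b=int(us.mean()),int(vs.mean()); s=45
    c=cv2.resize(im[b-s:b+s,a-s:a+s],(560,560),interpolation=cv2.INTER_CUBIC)
    k=cv2.resize(((m[b-s:b+s,a-s:a+s])*255).astype(np.uint8),(560,560),interpolation=0)
    cs,_=cv2.findContours(k,0,2); cv2.drawContours(c,cs,-1,(0,0,255),1); cv2.imwrite(f"pics/{n}z.png",c); print(a,b)
E
```

```text
k1 913 [ 0.5305636  -0.15106909  0.14716192] [0.1458397  0.14684957 0.14739992 0.14789987 0.1485566 ]
((531.5193481445312, -149.32872009277344), (78.79203796386719, 15.914246559143066), 67.8485336303711)
268 284 157 225
275 190
p1 438 [0.52627952 0.15676727 0.12175549] [0.11914696 0.12145738 0.12198881 0.12249251 0.12328811]
((526.669677734375, 157.5032196044922), (22.499658584594727, 21.724624633789062), 57.99959182739258)
265 288 186 210
276 198
```

View pics/k1z.png

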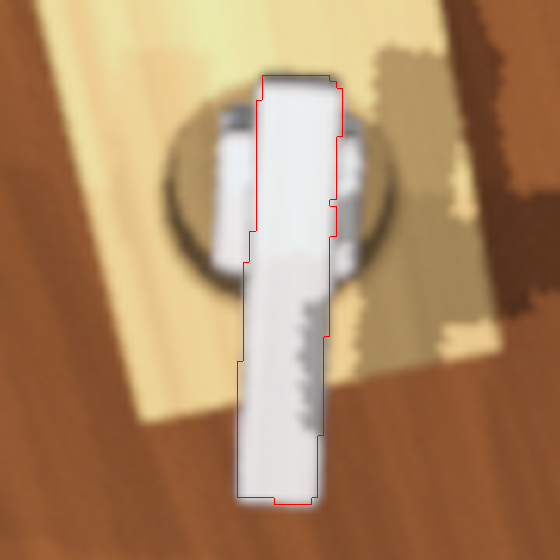

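View pics/p1z.png

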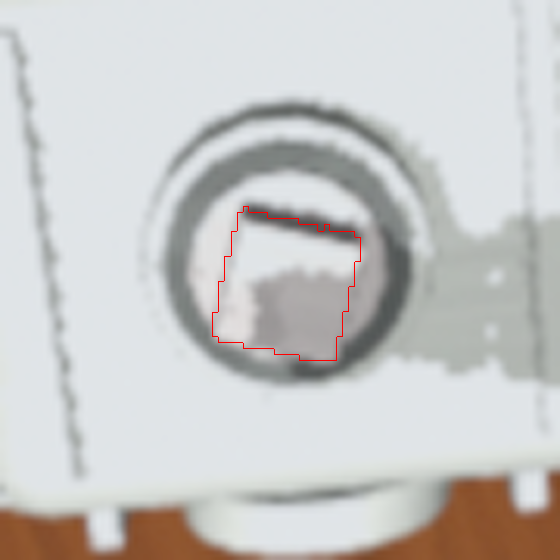

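```bash
cat >> h.py <<'E'
def look(n,ctr,lo,hi,rad=0.06):
    i=arm.camera_info("wrist"); im,d=arm.grab_frame("wrist"); cv2.imwrite(f"pics/{n}.png",im)
    P=cloud(i,d); m=(np.hypot(P[...,0]-ctr[0],P[...,1]-ctr[1])<rad)&(P[...,2]>lo)&(P[...,2]<hi)
    Q=P[m]; r=cv2.minAreaRect((Q[:,:2]*1000).astype(np.float32)); print(n,m.sum(),np.median(Q[:,2]).round(4),Q.mean(0).round(4),r)
    vs,us=np.where(m); a,b=int(us.mean()),int(vs.mean()); s=60
    a=min(max(a,s),560-s); b=min(max(b,s),420-s)
    c=cv2.resize(im[b-s:b+s,a-s:a+s],(560,560),interpolation=cv2.INTER_CUBIC)
    k=cv2.resize(((m[b-s:b+s,a-s:a+s])*255).astype(np.uint8),(560,560),interpolation=0)
    cs,_=cv2.findContours(k,0,2); cv2.drawContours(c,cs,-1,(0,0,255),1); cv2.imwrite(f"pics/{n}z.png",c); print(a,b)
    return r
E
python3 - <<'E'
from h import *
arm.move_linear([0.5267,0.1575,0.18],q(-1.957),v=0.15)
for k in range(2): look(f"p2{k}",(0.5267,0.1575),0.1185,0.13,0.02)
print(arm.read_ee_pos())
arm.move_linear([0.5267,0.1575,0.24],v=0.25)
arm.move_pose([0.5315,-0.1493,0.205],q(-1.957)); arm.dwell(0.1)
for k in range(2): look(f"k2{k}",(0.5315,-0.1493),0.1425,0.16)
print(arm.read_ee_pos(),arm.read_time())
E
```

```text
p20 668 0.1221 [0.5263 0.157  0.1221] ((526.5731811523438, 157.81195068359375), (22.579524993896484, 21.97941780090332), 57.98269271850586)
276 218
p21 666 0.1221 [0.5263 0.1571 0.122 ] ((526.5151977539062, 157.6647186279297), (22.536678314208984, 22.034042358398438), 58.127140045166016)
277 218
[0.5279276  0.15758432 0.18151083]
k20 1680 0.1475 [ 0.5302 -0.1518  0.1474] ((531.161865234375, -149.90115356445312), (79.17920684814453, 15.460238456726074), 68.40535736083984)
276 214
k21 1680 0.1474 [ 0.5303 -0.1517  0.1474] ((531.2406616210938, -150.0322265625), (79.2203598022461, 15.449138641357422), 68.51811981201172)
276 214
[ 0.53186947 -0.14813443  0.2052142 ] 8.9917
```

View pics/p21z.png

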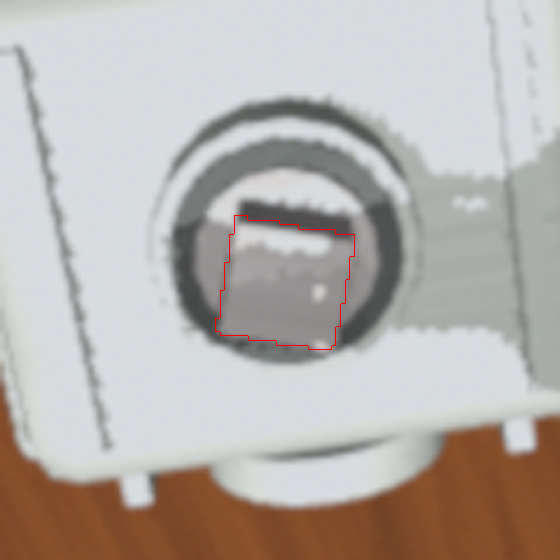

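View pics/k21.png

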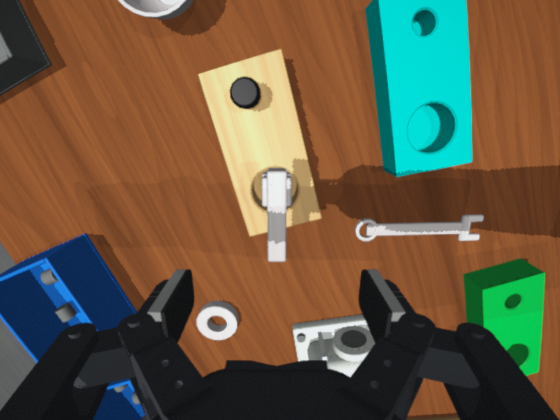

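```bash
python3 - <<'E'
from h import *
# hole / block from depth
i=arm.camera_info("wrist"); im,d=arm.grab_frame("wrist"); P=cloud(i,d)
m=(np.hypot(P[...,0]-0.527,P[...,1]+0.2)<0.13)&(abs(P[...,2]-0.045)<0.004)
hsv=cv2.cvtColor(im,cv2.COLOR_BGR2HSV); m&=(hsv[...,0]>10)&(hsv[...,0]<35)
mm=m.astype(np.uint8); n,l,st,_=cv2.connectedComponentsWithStats(mm); k=1+np.argmax(st[1:,4]); Q=P[l==k]
r=cv2.minAreaRect((Q[:,:2]*1000).astype(np.float32)); print("block",r,len(Q))
psi=-1.947
arm.move_gripper(0.5)
arm.move_pose([0.5312,-0.150,0.17],q(psi))
arm.move_linear([0.5312,-0.150,0.118],q(psi),v=0.1,max_force=8) and print("contact")
arm.dwell(0.2); print(arm.read_ee_pos(),arm.read_force())
arm.move_gripper(0.0,100); arm.dwell(0.2)
print(arm.read_ee_pos(),arm.read_orientation(),arm.read_gripper_width(),arm.read_force(),arm.read_ft_torque(),arm.read_time())
E
```

```text
block ((527.541259765625, -197.43228149414062), (190.3096160888672, 90.05313873291016), 83.03980255126953) 10867
[ 0.532002   -0.15027688  0.1190053 ] [ 0.62541131 -0.29895685  0.1473136 ]
[ 0.53204317 -0.15034649  0.11931322] [ 5.56021673e-04 -5.62409069e-01  8.26858494e-01 -8.72255478e-04] -0.0004857567472414513 [-0.81958729  1.01130991  5.68029895] [ 0.03137706  0.1825528  -0.00416817] 11.35
```

```bash
python3 - <<'E'
from h import *
im,d=arm.grab_frame("wrist"); cv2.imwrite("pics/g1.png",im)
im,d=arm.grab_frame("scene"); cv2.imwrite("pics/g1s.png",cv2.resize(im[150:320,130:330],(800,680))[:600])
print(arm.read_gripper_width(),arm.read_ee_pos())
E
```

```text
0.002614647454880601 [ 0.5320042  -0.15032708  0.1193096 ]
```

View pics/g1.png

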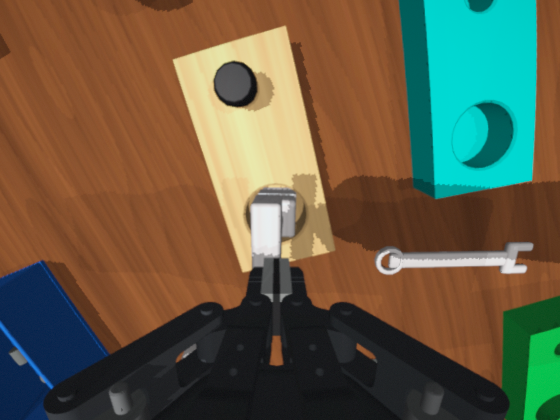

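View pics/g1s.png

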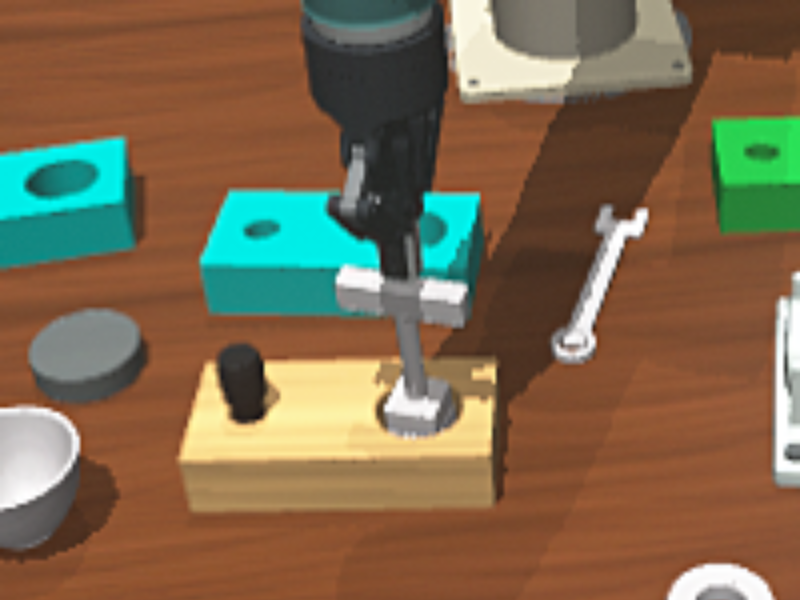

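```bash
python3 - <<'E'
import cv2
im=cv2.imread("pics/g1.png"); cv2.imwrite("pics/g1z.png",cv2.resize(im[170:320,200:350],(600,600),interpolation=cv2.INTER_CUBIC))
E
```

```text
(no output)
```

View pics/g1z.png

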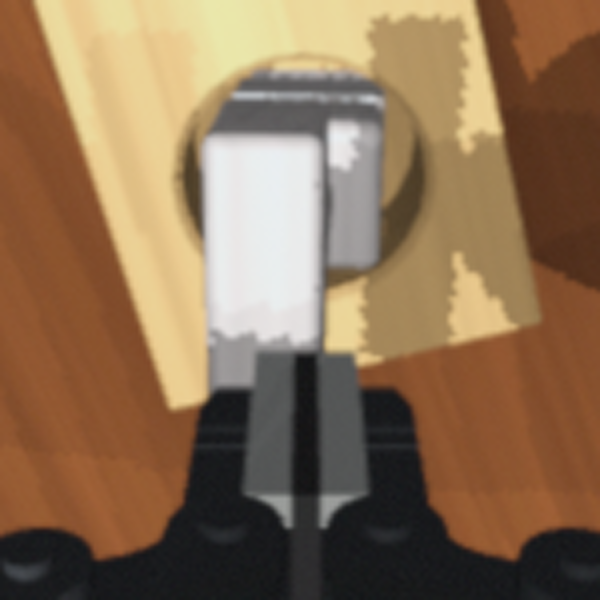

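```bash
python3 - <<'E'
from h import *
p=arm.read_ee_pos()
arm.move_linear([p[0],p[1],0.15],v=0.1); print(arm.read_force(),arm.read_gripper_width())
im,d=arm.grab_frame("wrist"); a=im[150:330,190:370]
im,d=arm.grab_frame("scene"); b=im[180:290,160:280]
cv2.imwrite("pics/g2.png",np.hstack([cv2.resize(a,(400,400)),cv2.resize(b,(400,400))])); print(arm.read_time())
E
```

```text
[-0.56547204 -0.12341397  0.28575904] -0.0008239347976225862
12.0167
```

View pics/g2.png

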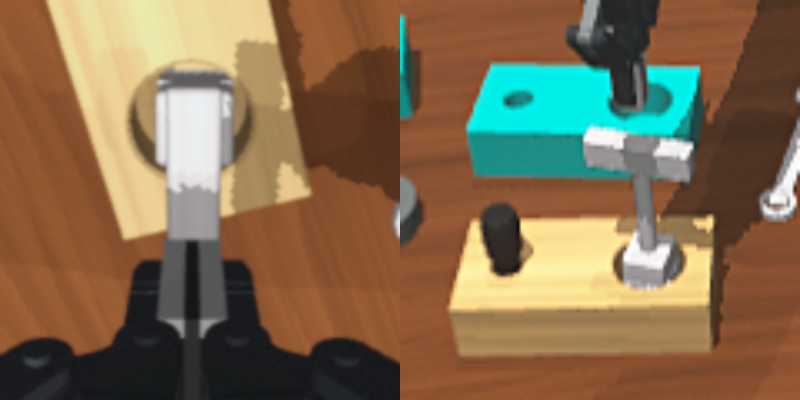

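```bash
python3 - <<'E'
from h import *
p=arm.read_ee_pos()
arm.move_linear([p[0],p[1],0.19],v=0.15)
for o in (0.5,1.0):
    arm.move_gripper(o); print(o,arm.read_gripper_width(),arm.read_ee_pos(),arm.read_time())
    im,d=arm.grab_frame("wrist"); cv2.imwrite(f"pics/o{int(o*10)}.png",im)
look("k3",(0.5315,-0.1493),0.1425,0.16)
print(arm.read_time())
a=cv2.imread("pics/o5.png");b=cv2.imread("pics/o10.png"); cv2.imwrite("pics/oo.png",np.hstack([a[120:,80:480],b[120:,80:480]]))
E
```

```text
0.5 0.49936365834785224 [ 0.53114272 -0.14996375  0.18963614] 12.9167
1.0 1.0017164530617757 [ 0.53134568 -0.15003827  0.19004209] 13.4667
k3 1852 0.1475 [ 0.5299 -0.1522  0.1474] ((530.9288940429688, -149.62045288085938), (79.90140533447266, 15.387696266174316), 67.96136474609375)
276 222
13.5667
```

View pics/oo.png

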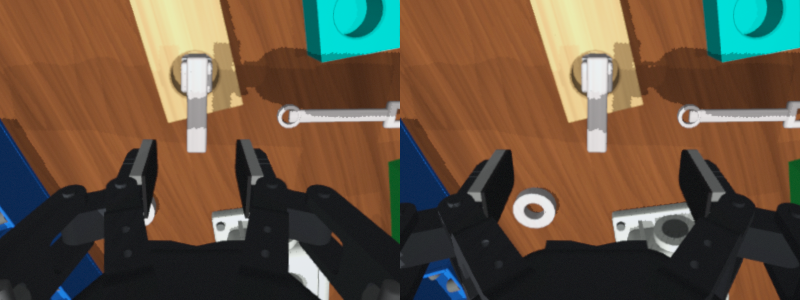

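```bash
python3 - <<'E'
from h import *
i=arm.camera_info("wrist"); im,d=arm.grab_frame("wrist"); P=cloud(i,d)
print(arm.read_ee_pos(),np.round(i["pose"],3))
print(proj(i,im.shape,[[0.5313,-0.15,0.19],[0.5313,-0.15,0.147]]))
t=arm.read_ee_pos(); x=np.array([np.cos(-1.947),np.sin(-1.947)]); y=np.array([x[1],-x[0]])
for (u,v) in [(190,272),(187,285),(180,300),(170,310),(185,320),(365,280),(370,300)]:
    p=P[v,u]; print(u,v,d[v,u].round(3),p.round(4),"tool x,y",((p-t)[:2]@x).round(4),((p-t)[:2]@y).round(4))
# lowest points in finger region
m=(d>0)&(d<0.25); Q=P[m]; print(np.percentile(Q[:,2],[0,1,5,10])); 
vs,us=np.where(m&(P[...,2]<np.percentile(Q[:,2],1))); print(us.min(),us.max(),vs.min(),vs.max())
E
```

```text
[ 0.53131331 -0.15003525  0.18999271] [[-0.93  -0.35  -0.114  0.502]
 [ 0.368 -0.883 -0.291 -0.224]
 [ 0.001 -0.312  0.95   0.362]
 [ 0.     0.     0.     1.   ]]
[[276.18285641 249.32373426]
 [276.09946825 226.13632842]]
190 272 0.143 [ 0.5682 -0.1734  0.2343] tool x,y 0.0082 -0.0429
187 285 0.138 [ 0.5693 -0.1703  0.2409] tool x,y 0.0049 -0.0428
180 300 0.127 [ 0.5691 -0.17    0.2529] tool x,y 0.0047 -0.0425
170 310 0.116 [ 0.5689 -0.1724  0.2633] tool x,y 0.007 -0.0432
185 320 0.135 [ 0.5749 -0.1571  0.2485] tool x,y -0.0095 -0.0431
365 280 0.139 [ 0.4891 -0.1404  0.2394] tool x,y 0.0066 0.0428
370 300 0.13 [ 0.4909 -0.1368  0.2501] tool x,y 0.0026 0.0424
[0.08751274 0.14626948 0.1489387  0.25448051]
230 287 77 271
```

```bash
python3 - <<'E'
from h import *
x=np.array([np.cos(-1.947),np.sin(-1.947)]); y=np.array([x[1],-x[0]])
for o in (0.5,0.22):
    arm.move_gripper(o)
    i=arm.camera_info("wrist"); im,d=arm.grab_frame("wrist"); P=cloud(i,d); t=arm.read_ee_pos()
    m=(d>0)&(d<0.3)&(P[...,2]>t[2]-0.02); L=P-t; lx=L[...,:2]@x; ly=L[...,:2]@y
    m&=(abs(ly)<0.06)&(abs(lx)<0.03)
    for s in (-1,1):
        k=m&(s*ly>0); Q=np.c_[lx[k],ly[k],L[...,2][k]]
        b=Q[Q[:,2]<np.percentile(Q[:,2],3)]; print(o,s,k.sum(),"min z",np.percentile(Q[:,2],[0.2,1,3]).round(4),b.mean(0).round(4), "xrange",b[:,0].min().round(4),b[:,0].max().round(4))
    cv2.imwrite(f"pics/oc{int(o*100)}.png",im[150:,100:460])
print(arm.read_time())
E
```

```text
0.5 -1 19576 min z [0.035  0.0406 0.051 ] [ 0.0055 -0.0251  0.043 ] xrange -0.0116 0.0118
0.5 1 19599 min z [0.0351 0.0407 0.0509] [0.0055 0.0249 0.0431] xrange -0.0116 0.0117
0.22 -1 20663 min z [0.0341 0.041  0.0532] [ 0.0072 -0.0146  0.0438] xrange -0.0117 0.0118
0.22 1 20661 min z [0.0342 0.0409 0.0533] [0.0071 0.0142 0.0438] xrange -0.0109 0.0116
14.5667
```

View pics/oc22.png

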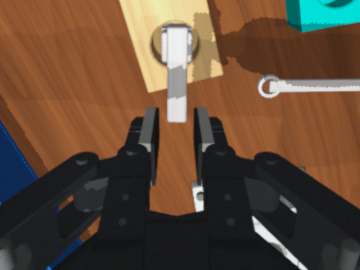

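```bash
python3 - <<'E'
from h import *
psi=np.radians(68.2-180)
arm.move_gripper(0.45)
print("contact",arm.move_linear([0.5311,-0.1498,0.088],q(psi),v=0.1,max_force=10))
arm.dwell(0.2); print(arm.read_ee_pos(),arm.read_force())
arm.move_gripper(0.0,110); arm.dwell(0.2)
print(arm.read_ee_pos(),arm.read_orientation(),arm.read_gripper_width(),arm.read_force(),arm.read_ft_torque(),arm.read_time())
im,d=arm.grab_frame("wrist"); a=im[150:330,190:370]
im,d=arm.grab_frame("scene"); b=im[180:290,160:280]
cv2.imwrite("pics/g4.png",np.hstack([cv2.resize(a,(400,400)),cv2.resize(b,(400,400))]))
E
```

```text
contact False
[ 0.53169923 -0.15002748  0.0887338 ] [ 0.9456137   0.12307094 -0.463411  ]
[ 0.53138719 -0.14990088  0.08854851] [ 1.91561397e-04 -5.60647022e-01  8.28054828e-01 -2.85347348e-04] 0.16566307149259848 [-1.24639193  0.80208506  5.75394948] [0.11342571 0.35345553 0.00470815] 16.7917
```

View pics/g4.png

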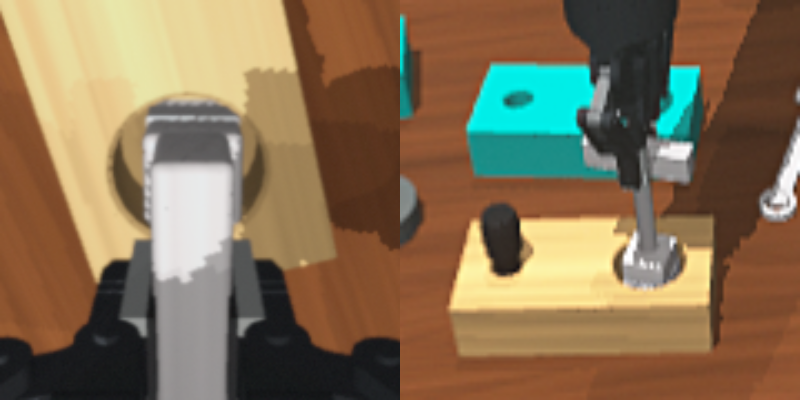

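```bash
python3 - <<'E'
from h import *
arm.move_linear([0.5314,-0.1499,0.30],v=0.2); arm.dwell(0.1)
print(arm.read_force(),arm.read_ft_torque(),arm.read_gripper_width())
psi=np.radians(58.05-180)
arm.move_pose([0.5266,0.1577,0.25],q(psi)); arm.dwell(0.2)
p=arm.read_ee_pos(); print(p,arm.read_force(),arm.read_ft_torque(),arm.read_time())
im,d=arm.grab_frame("wrist"); a=im[120:330,175:385]
im,d=arm.grab_frame("scene"); b=im[140:280,300:440]
cv2.imwrite("pics/i1.png",np.hstack([cv2.resize(a,(400,400)),cv2.resize(b,(400,400))]))
E
```

```text
[-0.08760426  0.68599489 -4.29824751] [-0.01107625  0.01100847  0.0004281 ] 0.1706653123210085
[0.52716989 0.15659813 0.25024597] [-0.90981815  0.20067665 -3.99726571] [-0.03560522 -0.03250387  0.02760373] 19.5917
```

View pics/i1.png

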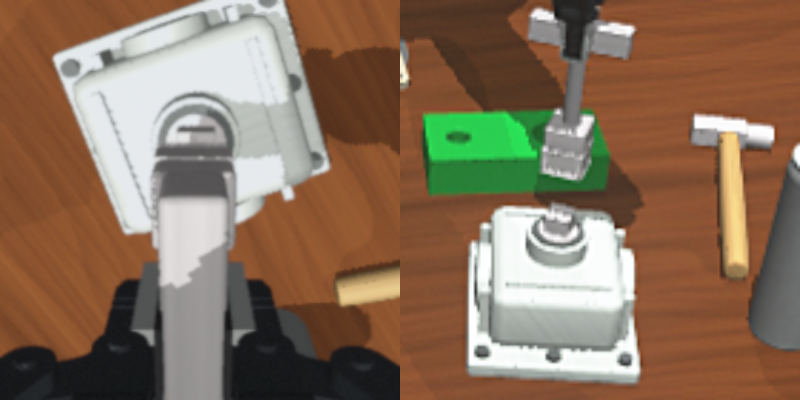

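```bash
python3 - <<'E'
from h import *
psi=np.radians(58.05-180)
arm.move_linear([0.5264,0.1580,0.210],q(psi),v=0.12); arm.dwell(0.15)
p=arm.read_ee_pos(); print(p,arm.read_force(),arm.read_ft_torque())
print("contact",arm.move_linear([0.5264,0.1580,0.1815],q(psi),v=0.03,max_force=12)); 
print(arm.read_ee_pos(),arm.read_force(),arm.read_ft_torque(),arm.read_time())
E
```

```text
[0.52736407 0.15814596 0.21123619] [-0.0821079  -1.26576566 -3.54990816] [ 0.05918488 -0.02680307  0.02648511]
contact False
[0.52641891 0.15810172 0.18236325] [-2.86936439 -0.47338355  5.30162439] [-0.09507778  0.8735173   0.01951311] 21.425
```

```bash
cat > turn.py <<'E'
from h import *
def yaw():
    o=arm.read_orientation(); return 2*np.arctan2(o[2],o[1])
def rd():
    return np.mean([arm.read_ft_torque()[2] for _ in range(5)])
E
python3 - <<'E'
from turn import *
arm.dwell(0.3)
psi0=np.radians(58.05-180); b=rd(); print("base",b,yaw(),arm.read_time())
log=[]
hit=0
for k in range(1,30):
    s=psi0-0.05*k
    j=arm.ik([0.5264,0.1580,0.1817],q(s))
    arm.move_j(j); t=rd(); y=np.unwrap([psi0,yaw()])[1]
    log.append((k,round(psi0-y,3),round(t-b,3))); 
    if abs(t-b)>0.28: break
print(log); print(arm.read_ee_pos(),arm.read_force(),arm.read_time(),arm.read_qpos())
np.save("log.npy",np.array(log))
E
```

```text
base -0.08342589175202741 4.154842624614215 21.725
[(1, np.float64(0.049), np.float64(-0.003)), (2, np.float64(0.099), np.float64(0.146)), (3, np.float64(0.149), np.float64(0.053)), (4, np.float64(0.199), np.float64(-0.004)), (5, np.float64(0.249), np.float64(0.089)), (6, np.float64(0.299), np.float64(0.089)), (7, np.float64(0.349), np.float64(0.081)), (8, np.float64(0.399), np.float64(0.077)), (9, np.float64(0.449), np.float64(0.05)), (10, np.float64(0.499), np.float64(0.102)), (11, np.float64(0.549), np.float64(-0.008)), (12, np.float64(0.599), np.float64(0.101)), (13, np.float64(0.649), np.float64(0.058)), (14, np.float64(0.699), np.float64(0.083)), (15, np.float64(0.749), np.float64(0.104)), (16, np.float64(0.798), np.float64(0.412))]
[0.52648353 0.1578415  0.18234208] [-3.45908338 -1.06234152  6.98106175] 25.725 [ 1.74006841e-01  1.55036584e-01 -2.21469817e-01  1.19390310e+00
 -6.00612545e-04 -4.13652633e-02]
```

```bash
python3 - <<'E'
from turn import *
psi0=np.radians(58.05-180); b=-0.02
def go(a):
    arm.move_j(arm.ik([0.5264,0.1580,0.1817],q(psi0-a))); t=np.mean([rd() for _ in range(4)]); y=np.unwrap([psi0,yaw()])[1]
    print(a,round(psi0-y,3),round(t,3),round(arm.read_effort()[5],3))
go(0.80)
for a in (0.82,0.85,0.88,0.91,0.93): go(a)
print(arm.read_ee_pos(),arm.read_force(),arm.read_gripper_width(),arm.read_time())
E
```

```text
0.8 0.798 0.275 0.267
0.82 0.817 0.468 0.419
0.85 0.847 0.349 0.42
0.88 0.877 0.44 0.447
0.91 0.907 0.471 0.473
0.93 0.927 0.483 0.521
[0.52647652 0.15789178 0.18234892] [-3.16617971 -1.01159226  5.56162856] 0.1684091023330627 27.225
```

```bash
python3 - <<'E'
from turn import *
psi0=np.radians(58.05-180)
def go(a,z=0.1817):
    arm.move_j(arm.ik([0.5264,0.1580,z],q(psi0-a))); t=np.mean([rd() for _ in range(4)]); y=np.unwrap([psi0,yaw()])[1]
    print(a,round(psi0-y,3),round(t,3),round(arm.read_effort()[5],3),arm.read_force().round(1))
go(0.955); arm.dwell(0.3)
for a in (0.93,0.90,0.87,0.845): go(a)
print(arm.read_ee_pos(),arm.read_time())
E
```

```text
0.955 0.952 0.536 0.53 [-3.1 -0.5  5.5]
0.93 0.928 0.112 0.093 [-3.4  0.6  5.9]
0.9 0.899 -0.012 -0.012 [-2.8 -1.3  5.8]
0.87 0.869 0.05 -0.01 [-3.7 -0.8  5.9]
0.845 0.844 -0.005 -0.029 [-2.1 -1.5  3.9]
[0.52689267 0.15791304 0.18236257] 28.775
```

```bash
python3 - <<'E'
from turn import *
psi0=np.radians(58.05-180)
arm.move_linear([0.5266,0.1578,0.21],q(psi0-0.845),v=0.05); print(arm.read_force(),arm.read_ft_torque())
arm.move_linear([0.5266,0.1578,0.30],v=0.2)
im,d=arm.grab_frame("wrist"); cv2.imwrite("pics/l1.png",im)
psi=np.radians(68.2-180)
arm.move_pose([0.5330,-0.1498,0.30],q(psi)); arm.dwell(0.2)
arm.move_linear([0.5330,-0.1498,0.150],q(psi),v=0.2); arm.dwell(0.2)
print(arm.read_ee_pos(),arm.read_force(),arm.read_time())
im,d=arm.grab_frame("wrist"); a=im[120:330,175:385]
im,d=arm.grab_frame("scene"); b=im[180:290,160:280]
cv2.imwrite("pics/r1.png",np.hstack([cv2.resize(a,(400,400)),cv2.resize(b,(400,400))]))
E
```

```text
[-0.00629225 -0.09893755 -3.0633627 ] [ 0.00311849 -0.02294115  0.01728346]
[ 0.53430088 -0.15032583  0.1517265 ] [ 0.17605978 -0.23514864 -3.54264841] 32.85
```

View pics/r1.png

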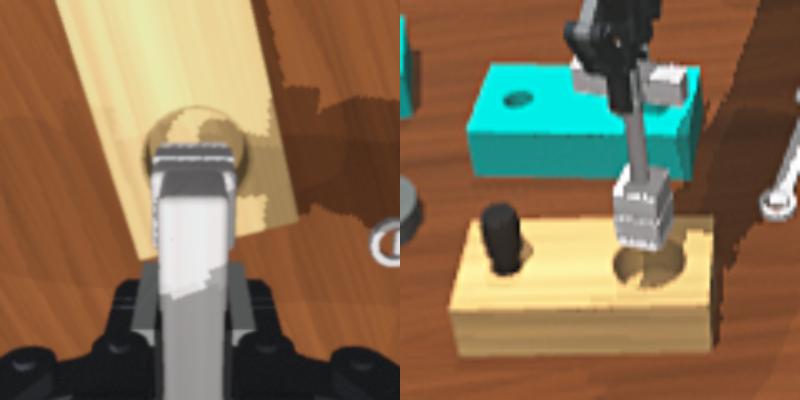

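View pics/l1.png

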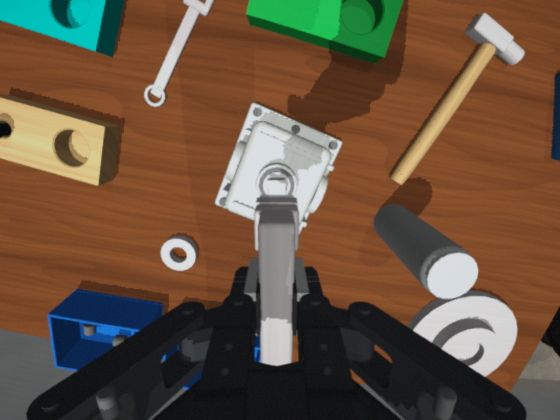

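```bash
python3 - <<'E'
from turn import *
psi=np.radians(68.2-180)
arm.move_linear([0.5325,-0.1496,0.128],q(psi),v=0.08); arm.dwell(0.2); print(arm.read_ee_pos())
print("contact",arm.move_linear([0.5325,-0.1496,0.0885],q(psi),v=0.05,max_force=8)); arm.dwell(0.1)
print(arm.read_ee_pos(),arm.read_force(),arm.read_ft_torque(),arm.read_time())
im,d=arm.grab_frame("scene"); b=im[180:290,160:280]; cv2.imwrite("pics/r2.png",cv2.resize(b,(500,460)))
E
```

```text
[ 0.53296028 -0.14981694  0.12847148]
contact True
[ 0.53151403 -0.14923284  0.08852102] [0.33855363 0.08964382 6.75312483] [ 0.03534428  0.04824374 -0.01286762] 34.4333
```

View pics/r2.png

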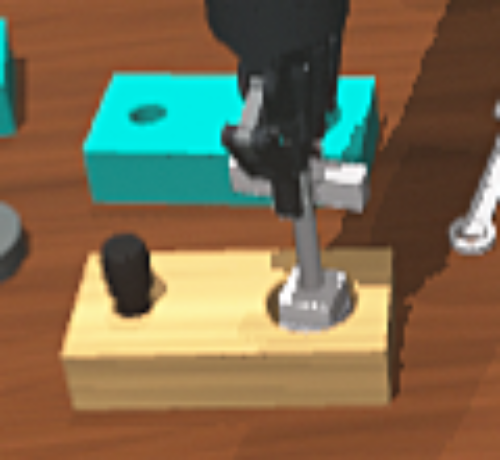

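```bash
python3 - <<'E'
from turn import *
arm.move_gripper(0.45); arm.dwell(0.2)
p=arm.read_ee_pos()
arm.move_linear([p[0],p[1],0.19],v=0.1); arm.dwell(0.2)
look("e1",(0.532,-0.1495),0.1425,0.16)
print([(np.round(r["at"],4),round(r["conf"],2)) for r in arm.tip_of("wrist","key")][:2],arm.read_force())
arm.move_linear([p[0],p[1],0.25],v=0.2)
arm.move_pose([0.5266,0.1577,0.20],q(-1.957)); arm.dwell(0.2)
r=look("e2",(0.5267,0.1575),0.1185,0.13,0.02)
im,d=arm.grab_frame("scene"); cv2.imwrite("pics/e3.png",im); print(arm.read_time())
E
```

```text
e1 1881 0.1474 [ 0.5302 -0.1514  0.1474] ((531.5990600585938, -149.17112731933594), (79.66215515136719, 15.679330825805664), 68.55827331542969)
272 222
[(array([ 0.5298, -0.154 ,  0.009 ]), 0.89), (array([ 0.5185, -0.256 ,  0.0084]), 0.62)] [ 0.872076   -1.09237419 -0.24174959]
e2 580 0.1221 [0.5263 0.1571 0.122 ] ((526.6475219726562, 157.49310302734375), (22.267772674560547, 22.2325382232666), 11.224658966064453)
277 212
38.4583
```

View pics/e3.png

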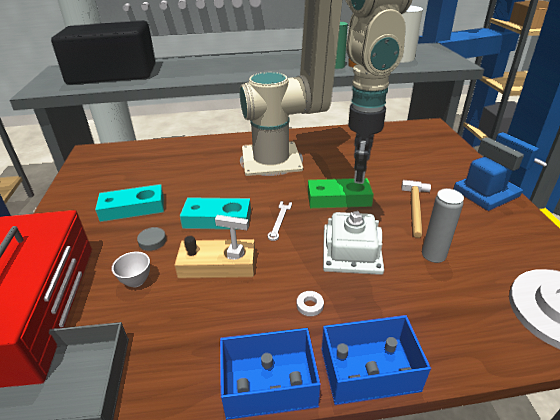

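View pics/e2z.png

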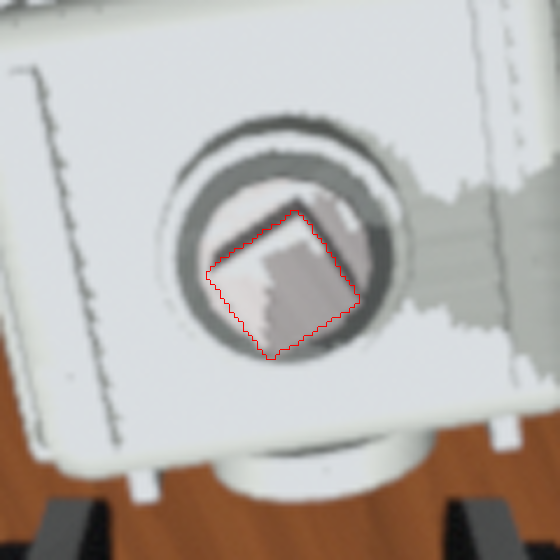

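View pics/e1z.png

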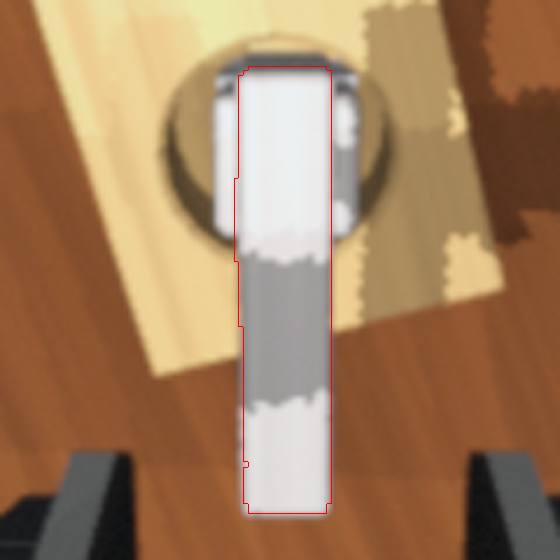

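```bash
python3 - <<'E'
from h import *
print(arm.read_force(),arm.read_time()); arm.hand_in()
E
```

```text
[ 0.14328612 -0.46089942  0.62062948] 38.4583
the job is handed in; nothing more can be done
```

I tightened the plug to about 0.14 rad past snug, stood the key back in the block's large hole, and handed the job in at 38.5 s. No verdict was reported.

**Turning:** The key seated fully over the plug's head. The mouth was at about 104 mm, and there was contact on the collar. The plug turned easily at about 0.08 N m. The resistance then rose to about 0.42 N m at roughly 0.78 rad of key turn, including the play, and climbed at about 1 N m per rad. I stopped at 0.53 N m, about 0.14 rad past the jump after allowing for twist in the grip. I then turned the key back about 0.11 rad, which took the load off without pushing the plug back, and lifted it off.

**Last checks:**
- **Plug:** The wrist camera shows it turned 0.82 rad in total. That matches the key's 0.92 rad less the play, so it was not turned back noticeably.
- **Key:** It stands upright and released on the hole's floor. Its bar top is at 147.4 mm, and it is about 2 mm from my estimate of the hole's centre. The network's reading of the key's lower end was less consistent with that, about 5 mm away.
- **Bystanders and robot:** The last scene picture shows no visible change to the other things on the bench. The gripper hung clear of everything at hand-in.

**What went wrong:** The first grasp closed on top of the bar and tilted the key briefly in its hole. Measured in the depth pictures, the fingertips sit about 30 mm short of the reported TCP. I corrected for that, and the second grasp held.

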